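# Put the desk stationery back in its matching trays

### The arm

A 6-joint arm with a two-finger parallel gripper is mounted at the origin on a cart in front of the work surface, level with it; the furniture and walls round the work are solid. World frame = base frame: x ahead of the robot, y to its left, z up, the work surface at z = 0. Lengths are in m, angles in degrees, forces in N, time in s.
With the tool pointing down it reaches from about 0.25 to 0.8 m from the base axis. Payload 3.9 kg.
Tool frame: the origin (TCP) lies at the very end of the fingers, on their centre line; the grasp point (between the pads) lies 19 mm behind it; z points along the fingers, y is the line along which they close (so a half turn about z gives the same grasp; the last joint's range is limited). The gripper opens to 85 mm and grips with 20 to 120 N. Pads are 22 mm wide; open, the fingers measure 114 mm over their backs; the gripper's body (76 mm by 85 mm) begins 54 mm behind the grasp point. The pads swing forward as they close: fully open they stand 13 mm farther back than shut.
Start: joints at [67.036, 14.897, -7.913, 67.191, 0, 90], TCP at [0.205, 0.483, 0.231] pointing down, gripper open.
Joint ranges: [-159.42, 159.42], [-47.68, 98.78], [-73.54, 78.23], [-108.79, 121.32], [-90, 84.71], [-180, 180]. Speed limits (degrees/s): [147.25, 147.25, 180, 180, 180, 180].

### API

Orientations are given as a 3x3 rotation matrix whose columns are the frame's x, y, z axes.
In Python, from workcell import ctrl gives the robot as it stands.
- The arm moves only by the tool play_rows, never from a script. Its argument "steps" is text: rows parted by semicolons, each of 7 numbers parted by spaces: the gripper command: -1 is fully open, 1 is shut, values between are in proportion, then the shift along the tool's x, y, z in units of 25 mm (1.0 is 25 mm), then the turn, a rotation vector about the tool's x, y, z in units of 6 degrees (1.0 is 6 degrees). In form: jaw x y z wx wy wz; .... A call has 1 to 20 rows; each row is the pose to reach, as a shift and turn from the pose commanded when the call began, along the tool's axes at that moment; what a row does not reach only later rows make up. A row lasts 1/12 s, in which the tool goes at most 41.7 mm and 7.16 degrees, less where a joint would pass 70% of its speed; a pose out of reach is approached as far as the arm can. A call with a gripper value outside its range is refused whole. The fingers move at their own pace and stop on an object; "force" is the grip in N (left out, the last holds). Time passes only in rows, so rows that repeat a pose let the fingers close. It gives the time, the measured TCP pose, the force, the opening and the grip force at its end, in the units of the state.
- ctrl.sense(): the state, without advancing time (a new reading comes with each control period).
- ctrl.camera(name): name is "scene" or "top" or "wrist"; returns (picture, depth): 420x560x3 uint8, red, green, blue; 420x560 float32, m along the optical axis (not along the pixel's ray), 0 where there is no reading.
- ctrl.camera_model(name): a dict with "vertical_fov" (degrees; the focal length in pixels is half the picture's height over the tangent of half this angle, whatever the lens; pixels are square), "cx", "cy" (the principal point, pixels), "world_to_cam" (4x4, takes a point from world to camera coordinates); the wrist camera has in their place "T_tool_cam" (4x4, takes a point from camera to tool coordinates, whose origin is the TCP and whose axes are the flange's). Camera axes: x right, y up, looking along -z (the intrinsics and any distortion apply to the point x, -y, -z); pixel columns grow to the right and rows downward; lengths in m; the calibration is good to about 2 mm. A picture is of the moment at which its call begins: read the wrist's pose just before it. camera_model takes no time and is no camera call.
- ctrl.job_done(): hands the job in; it is judged then, once.
Trained networks look in the newest picture that a camera, given by its name, has taken for a name from the list of things; names that differ only in an ending like _2 or _b are one class to them, and where a whole thing is asked for, a point or a joint stands for the part that bears it (a point fixed in the world has none). Each returns a list of dicts, best first, with "score" (0 to 1); they miss things now and then, are a little off and sometimes report something else, mostly with a low value. They report only what shows in the picture. A call takes as long as a camera call. They do not tell look-alikes from the thing itself.
- ctrl.search_frame(query, camera): "bbox" ([left, top, right, bottom] in pixels, round what is visible of it).
- ctrl.cut_out(query, camera): "region" (420x560 bool, what is visible of it) and "bbox" ([left, top, right, bottom] in pixels, round what is visible of it).
- ctrl.landmark_of(query, camera): "centre" ([column, row] in pixels: a listed point, or the origin of a listed thing).
The state is a dict: "time_s": time; "qpos": joint angles; "dq": joint speeds; "joint_efforts": joint torques, N m; "eef_pos": TCP position; "eef_rot": TCP orientation; "force": force on the tool from outside, world axes, zero at the start; "wrist_torque": the same for the moment, N m; "gripper_width": opening from 0.0 (shut) to 1.0 (fully open); "grasp_force": force on a finger pad.
Only numpy, scipy, OpenCV 4.12 (cv2) and the standard library are available. Lean on these libraries where they do the work, as an engineer would, in place of code of your own. Each camera call takes 0.05 s, during which the arm holds its last target. There are 200 camera calls.

### The job

Tidy the desk mat: put the pink highlighter in the pink tray, the yellow highlighter in the yellow tray, the eraser in the small blue-and-white tray and the box of paper clips in the white tray with paper clips drawn on it. Each must end up right way up, flat on its tray's floor inside the rim and lined up with the tray the long way (either way round), let go and still. Leave the USB stick and the rubber stamp where they are.

Things in the scene. Friction and masses are not known exactly. Their poses are not given: they have to be found in the camera images.
- pink_highlighter: A pink highlighter pen lying flat, 21 mm wide (x) by 118 mm long (y), about 21 mm high, about 20 g; it does not roll. Origin: centre of its underside, z up; its length runs along its y axis. Starts on the mat (mat top 3 mm above the desk).
- yellow_highlighter: A yellow highlighter pen lying flat, 21 mm wide (x) by 118 mm long (y), about 21 mm high, about 20 g; it does not roll. Origin: centre of its underside, z up; its length runs along its y axis. Starts on the mat (mat top 3 mm above the desk).
- eraser: A blue-sleeved white eraser lying flat, 18 mm wide (x) by 42 mm long (y) by 12 mm high, about 20 g, rigid. Origin: centre of its underside, z up. Starts on the mat (mat top 3 mm above the desk).
- clip_box: An open clear rigid plastic box of paper clips (the clips are fixed in it), 50 mm wide (x) by 70 mm long (y) by 22 mm high, walls 2 mm, about 50 g; it can be gripped across its 50 mm width. Origin: centre of its underside, z up. Starts on the mat (mat top 3 mm above the desk).
- pink_tray: A low dark tray, fixed, its underside on the 3 mm mat. Its floor is pink: place of the pink highlighter. Pocket 42 x 140 mm (along its own x by its own y, y the long way), inner floor 3 mm and rim top 6 mm above its origin, rim 4 mm wide. Origin: centre of the underside; z up.
- yellow_tray: A low dark tray, fixed, its underside on the 3 mm mat. Its floor is yellow: place of the yellow highlighter. Pocket 42 x 140 mm (along its own x by its own y, y the long way), inner floor 3 mm and rim top 6 mm above its origin, rim 4 mm wide. Origin: centre of the underside; z up.
- blue_tray: A low dark tray, fixed, its underside on the 3 mm mat. Its floor is blue with a white strip at its -y end: place of the eraser. Pocket 40 x 64 mm (along its own x by its own y, y the long way), inner floor 3 mm and rim top 6 mm above its origin, rim 4 mm wide. Origin: centre of the underside; z up.
- clip_tray: A low dark tray, fixed, its underside on the 3 mm mat. Its floor is white with dark paper clips drawn on it: place of the clip box. Pocket 72 x 92 mm (along its own x by its own y, y the long way), inner floor 3 mm and rim top 6 mm above its origin, rim 4 mm wide. Origin: centre of the underside; z up.
- usb_stick: A black USB stick with a metal plug lying on the mat among the work, 18 x 53 x 9 mm. Origin: centre of its underside, length along y. Not to be moved.
- rubber_stamp: A red-brown rubber stamp with a turned handle standing on the desk to the left (+y) of the mat (a tall black drawer unit with one drawer pulled out stands behind it: keep clear of that), 29 x 52 x 74 mm. Origin: centre of its underside. Not to be moved.
Not all that is in view belongs to the job. Leave any green look-alike of the eraser alone.

How it is judged (in metres and radians):
At the end, for the whole second after the job is handed in: Each thing lies flat and at rest on the floor of its own tray (underside 1 to 4.5 mm over the tray's, tilt under 0.04 rad), centre within 12.5 mm (eraser 13.5) of the tray's along each tray axis, length within 0.25 rad (eraser, clip box 0.3) of the tray's, either way round (x of pink_highlighter in the frame of pink_tray between -0.0125 and 0.0125 m and y of pink_highlighter in the frame of pink_tray between -0.0125 and 0.0125 m and z of pink_highlighter in the frame of pink_tray between 0.001 and 0.0045 m and angle between each of pink_highlighter, yellow_highlighter, eraser, clip_box's own z axis and vertical below 0.04 rad and angle between the y axis of pink_highlighter and the y axis of pink_tray, either way round below 0.25 rad and linear speed of each of pink_highlighter, yellow_highlighter, eraser, clip_box below 0.01 m/s and angular speed of each of pink_highlighter, yellow_highlighter, eraser, clip_box below 0.1 rad/s and x of yellow_highlighter in the frame of yellow_tray between -0.0125 and 0.0125 m and y of yellow_highlighter in the frame of yellow_tray between -0.0125 and 0.0125 m and z of yellow_highlighter in the frame of yellow_tray between 0.001 and 0.0045 m and angle between the y axis of yellow_highlighter and the y axis of yellow_tray, either way round below 0.25 rad and x of eraser in the frame of blue_tray between -0.0135 and 0.0135 m and y of eraser in the frame of blue_tray between -0.0135 and 0.0135 m and z of eraser in the frame of blue_tray between 0.001 and 0.0045 m and angle between the y axis of eraser and the y axis of blue_tray, either way round below 0.3 rad and x of clip_box in the frame of clip_tray between -0.0125 and 0.0125 m and y of clip_box in the frame of clip_tray between -0.0125 and 0.0125 m and z of clip_box in the frame of clip_tray between 0.001 and 0.0045 m and angle between the y axis of clip_box and the y axis of clip_tray, either way round below 0.3 rad); the robot touches nothing.
It fails at once if the USB stick is moved by more than 20 mm (distance of usb_stick from where it was at the start of the episode above 0.02 m).
It fails at once if the rubber stamp is moved by more than 20 mm or tipped (distance of rubber_stamp from where it was at the start of the episode above 0.02 m or angle between rubber_stamp's own z axis and vertical above 0.5 rad).
It also fails if it takes over 99 s, if anything falls off the work surface, if the arm or the gripper's body presses on something with over 40 N, if the wrist force passes 120 N, or if a joint passes its speed limit or range.

## Working session

There is one attempt and no reset: what is moved stays moved. The work goes in short steps, Python scripts to look and compute and a tool call to move; the robot and the scene stay as the last step left them, time stands still between calls to the robot, and variables do not carry over. Pictures are saved under pics/ and viewed, at most 14 in all, crops included, and the job is handed in when it is done.

Besides the shell and the picture viewer there is one more tool, called after "Emit:" as a command line: name --argument value ..., lists and objects as JSON in quotes. play_rows: Moves the arm, as the interface text tells. Its arguments: {"type":"object","properties":{"steps":{"type":"string"},"force":{"type":"number"}},"required":["steps"]}

```bash
mkdir -p pics; ls; python3 - <<'E'
from workcell import ctrl
import cv2,numpy as np
np.set_printoptions(precision=4,suppress=True)
s=ctrl.sense();print(s['eef_pos'],s['eef_rot'],s['time_s'])
for n in ['top','scene']:
    p,d=ctrl.camera(n);cv2.imwrite(f'pics/{n}0.png',p[:,:,::-1]);m=ctrl.camera_model(n);print(n,m)
print(ctrl.camera_model('wrist'))
E
```

```text
pics
[0.2045 0.4828 0.2304] [[-0.9208  0.3901 -0.0008]
 [ 0.3901  0.9208 -0.0019]
 [ 0.     -0.002  -1.    ]] 0.0
top {'vertical_fov': 56.09568846719713, 'cx': 281.7626838109716, 'cy': 210.38238569899573, 'world_to_cam': array([[-0.0732, -0.9973, -0.0062,  0.0875],
       [ 0.9739, -0.0728,  0.215 , -0.5588],
       [-0.2149,  0.0097,  0.9766, -0.7696],
       [ 0.    ,  0.    ,  0.    ,  1.    ]])}
scene {'vertical_fov': 43.5645616183753, 'cx': 277.53320190834876, 'cy': 217.62856698086046, 'world_to_cam': array([[ 0.5116, -0.8589,  0.0233, -0.236 ],
       [ 0.5168,  0.3293,  0.7902, -0.334 ],
       [-0.6864, -0.3922,  0.6124, -0.7834],
       [ 0.    ,  0.    ,  0.    ,  1.    ]])}
{'vertical_fov': 66.38785811838564, 'cx': 273.15722182338783, 'cy': 213.52902925383765, 'T_tool_cam': array([[-0.0004,  0.9661,  0.258 ,  0.065 ],
       [ 1.    ,  0.    ,  0.0015, -0.0001],
       [ 0.0014,  0.258 , -0.9661, -0.1411],
       [ 0.    ,  0.    ,  0.    ,  1.    ]])}
```

View pics/top0.png

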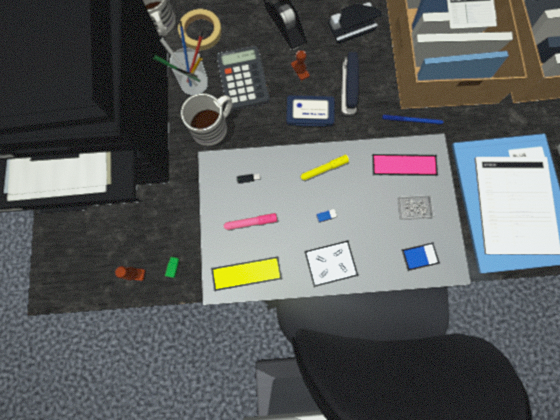

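View pics/scene0.png

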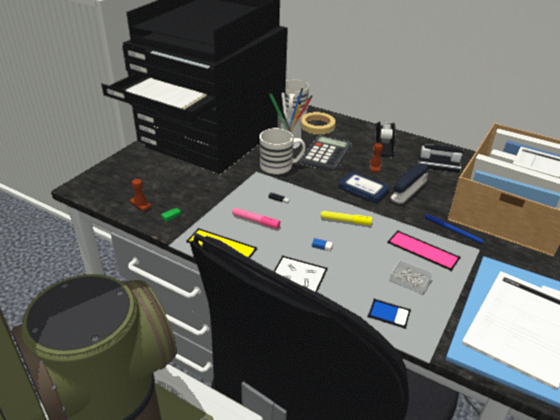

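The top view shows the pink pen (251,221), yellow pen (325,167), eraser (327,215) and clip box (415,207). The trays are pink (405,165), yellow (246,273), blue (420,256) and clip (331,263). The USB stick is at (248,178) and the stamp at (130,273). Look-alikes are the green eraser (171,267) and the blue pen and box off the mat. The chair back stands in front.

```bash
cat > h.py <<'E'
import numpy as np,cv2
from workcell import ctrl
np.set_printoptions(precision=4,suppress=True)
H={'pink_highlighter':.016,'yellow_highlighter':.016,'eraser':.013,'clip_box':.018,'pink_tray':.007,'yellow_tray':.007,'blue_tray':.007,'clip_tray':.007,'usb_stick':.008,'rubber_stamp':.03}
def cam(name):
    m=ctrl.camera_model(name); f=210/np.tan(np.radians(m['vertical_fov']/2))
    if name=='wrist':
        s=ctrl.sense();T=np.eye(4);T[:3,:3]=s['eef_rot'];T[:3,3]=s['eef_pos'];W=T@m['T_tool_cam']
    else: W=np.linalg.inv(m['world_to_cam'])
    return f,m['cx'],m['cy'],W
def unproj(uv,z,c):
    f,cx,cy,W=c; uv=np.atleast_2d(uv).astype(float)
    r=np.c_[(uv[:,0]-cx)/f,-(uv[:,1]-cy)/f,-np.ones(len(uv))]@W[:3,:3].T
    return (W[:3,3]+r*((z-W[2,3])/r[:,2])[:,None])[:,:2]
def find(q,name,c,k=3):
    out=[]
    for r in ctrl.cut_out(q,name)[:k]:
        cs,_=cv2.findContours(r['region'].astype(np.uint8),cv2.RETR_EXTERNAL,cv2.CHAIN_APPROX_NONE)
        if not cs: continue
        P=unproj(max(cs,key=cv2.contourArea)[:,0],H[q],c)
        (ctr,(w,h),a)=cv2.minAreaRect((P*1000).astype(np.float32))
        if w>h: a+=90;w,h=h,w
        # a: direction of w axis; long axis = a+90 
        la=(a+90)%180
        print(q,round(r['score'],2),r['bbox'],'ctr',np.array(ctr)/1000,'size',round(w),round(h),'longdir',round(la,1))
E
python3 - <<'E'
from h import *
p,d=ctrl.camera('top');c=cam('top')
for q in H: find(q,'top',c,2)
# heights over the area near the desk
f,cx,cy,W=c
v,u=np.mgrid[0:420,0:560]
P=np.stack([(u-cx)/f*d,-(v-cy)/f*d,-d],-1)@W[:3,:3].T+W[:3,3]
for y,x in [(360,400),(340,310),(395,450),(300,400),(320,360),(230,300),(100,30),(190,30),(250,130),(120,205),(272,122)]: print((x,y),P[y,x])
E
```

```text
pink_highlighter 0.7 [226.4, 212.4, 277.0, 228.8] ctr [0.5537 0.1177] size 21 116 longdir 96.0
yellow_highlighter 0.8 [299.8, 154.8, 349.0, 181.2] ctr [ 0.6649 -0.058 ] size 23 118 longdir 110.3
yellow_highlighter 0.2 [303.6, 238.9, 357.7, 282.8] ctr [ 0.45   -0.0512] size 79 100 longdir 99.5
eraser 0.61 [163.3, 258.8, 181.1, 279.6] ctr [0.4669 0.2927] size 22 42 longdir 164.8
eraser 0.49 [315.6, 208.5, 335.2, 220.8] ctr [ 0.5556 -0.0528] size 24 45 longdir 109.2
clip_box 0.82 [396.5, 196.3, 432.2, 221.3] ctr [ 0.5595 -0.2499] size 54 76 longdir 88.7
pink_tray 0.62 [371.6, 153.3, 433.5, 172.9] ctr [ 0.6627 -0.2434] size 51 149 longdir 85.7
yellow_tray 0.89 [212.3, 253.1, 281.7, 292.7] ctr [0.4423 0.1346] size 50 147 longdir 95.8
blue_tray 0.75 [404.3, 242.6, 441.3, 271.5] ctr [ 0.4511 -0.2485] size 49 77 longdir 98.6
clip_tray 0.61 [303.4, 239.4, 357.8, 285.9] ctr [ 0.4498 -0.052 ] size 81 100 longdir 99.7
usb_stick 0.5 [234.4, 172.4, 263.2, 184.3] ctr [0.6575 0.1181] size 19 50 longdir 95.6
(400, 360) [ 0.2592 -0.1466  0.1159]
(310, 340) [0.3022 0.0111 0.0857]
(450, 395) [ 0.2181 -0.1921  0.2098]
(400, 300) [ 0.3546 -0.2606 -0.2336]
(360, 320) [ 0.3105 -0.1448 -0.2287]
(300, 230) [0.5287 0.0081 0.0036]
(30, 100) [0.6989 0.4103 0.3367]
(30, 190) [0.6018 0.4868 0.2049]
(130, 250) [ 0.5126  0.3888 -0.0014]
(205, 120) [0.8004 0.208  0.0226]
(122, 272) [0.4585 0.3761 0.0727]
```

```bash
cat >> h.py <<'E'
def go(x,y,z,yaw):
    """units to reach TCP x,y,z with tool y axis at world yaw (deg), tool down"""
    from scipy.spatial.transform import Rotation as Ro
    s=ctrl.sense();R=np.array(s['eef_rot']);a=np.radians(yaw)
    T=np.array([[-np.sin(a),np.cos(a),0],[np.cos(a),np.sin(a),0],[0,0,-1]])
    best=Ro.from_matrix(R.T@T).as_rotvec(degrees=True)/6
    print('->',(R.T@(np.array([x,y,z])-s['eef_pos'])/.025).round(2),best.round(2))
E
python3 -c "
from h import *
go(.53,-.05,.28,90)"
```

```text
-> [-20.3  -14.57  -1.95] [ 0.    0.   -3.83]
```

Emit:
play_rows --steps "-1 -4 -3 -1.95 0 0 -1; -1 -20.3 -14.57 -1.95 0 0 -3.83; -1 -20.3 -14.57 -1.95 0 0 -3.83; -1 -20.3 -14.57 -1.95 0 0 -3.83; -1 -20.3 -14.57 -1.95 0 0 -3.83; -1 -20.3 -14.57 -1.95 0 0 -3.83; -1 -20.3 -14.57 -1.95 0 0 -3.83; -1 -20.3 -14.57 -1.95 0 0 -3.83; -1 -20.3 -14.57 -1.95 0 0 -3.83; -1 -20.3 -14.57 -1.95 0 0 -3.83; -1 -20.3 -14.57 -1.95 0 0 -3.83; -1 -20.3 -14.57 -1.95 0 0 -3.83; -1 -20.3 -14.57 -1.95 0 0 -3.83; -1 -20.3 -14.57 -1.95 0 0 -3.83; -1 -20.3 -14.57 -1.95 0 0 -3.83; -1 -20.3 -14.57 -1.95 0 0 -3.83; -1 -20.3 -14.57 -1.95 0 0 -3.83; -1 -20.3 -14.57 -1.95 0 0 -3.83; -1 -20.3 -14.57 -1.95 0 0 -3.83; -1 -20.3 -14.57 -1.95 0 0 -3.83"

```text
time_s: 2.32
eef_pos: [0.5291, -0.0486, 0.2801]
eef_rot: [[-1.0, -0.002, -0.001], [-0.002, 1.0, 0.0], [0.001, 0.0, -1.0]]
force: [-0.2, 0.3, 0.7]
gripper_width: 1.003
grasp_force: 0.0
```

```bash
python3 - <<'E'
from h import *
c=cam('wrist');p,d=ctrl.camera('wrist');cv2.imwrite('pics/w1.png',p[:,:,::-1])
for q in list(H)[:-1]: find(q,'wrist',c,2)
go(.5537,.1177,.10,6)
E
```

```text
pink_highlighter 0.89 [351.9, 190.3, 448.1, 214.1] ctr [0.5547 0.1153] size 20 120 longdir 96.7
yellow_highlighter 0.72 [227.5, 261.2, 309.0, 301.1] ctr [ 0.666  -0.0594] size 24 119 longdir 110.2
eraser 0.66 [529.3, 113.7, 559.9, 150.5] ctr [0.4693 0.287 ] size 28 43 longdir 165.1
eraser 0.63 [252.8, 193.0, 287.3, 211.2] ctr [ 0.5572 -0.0531] size 21 42 longdir 101.7
clip_box 0.83 [83.1, 182.3, 150.5, 226.9] ctr [ 0.5605 -0.2509] size 55 80 longdir 88.5
pink_tray 0.75 [81.4, 255.8, 187.2, 295.7] ctr [ 0.6609 -0.2659] size 51 106 longdir 86.2
yellow_tray 0.83 [358.3, 86.4, 482.0, 141.3] ctr [0.4442 0.1319] size 52 150 longdir 96.1
blue_tray 0.94 [80.4, 92.7, 145.3, 143.9] ctr [ 0.4518 -0.2487] size 50 75 longdir 98.8
blue_tray 0.73 [80.2, 254.7, 187.0, 297.8] ctr [ 0.6603 -0.2659] size 52 105 longdir 85.7
clip_tray 0.94 [225.8, 80.0, 314.6, 154.0] ctr [ 0.4518 -0.0537] size 81 101 longdir 99.5
usb_stick 0.67 [389.3, 266.6, 409.4, 274.9] ctr [0.6547 0.1324] size 14 21 longdir 90.1
-> [-0.95  6.7   7.2 ] [-0. -0. 14.]
```

View pics/w1.png

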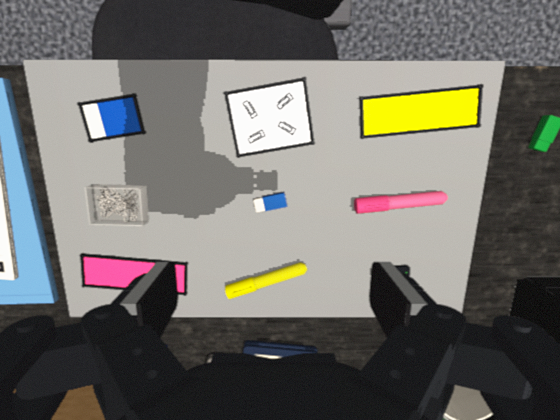

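The wrist view (fingers hide the right end of the pink tray and the USB) agrees with the top view to about 2 mm. The real eraser is blue and white at (270,202); the green one at (545,133) is the look-alike and stays.

Emit:
play_rows --steps "-1 -1 6.6 4 0 0 14; -1 -1 6.6 4 0 0 14; -1 -1 6.6 4 0 0 14; -1 -1 6.6 4 0 0 14; -1 -1 6.6 4 0 0 14; -1 -1 6.6 4 0 0 14; -1 -1 6.6 5 0 0 14; -1 -1 6.6 5 0 0 14; -1 -1 6.6 6 0 0 14; -1 -1 6.6 6 0 0 14; -1 -1 6.6 7 0 0 14; -1 -1 6.6 7 0 0 14; -1 -1 6.6 8 0 0 14; -1 -1 6.6 9 0 0 14; -1 -1 6.6 10 0 0 14; -1 -1 6.6 10.88 0 0 14; -1 -1 6.6 10.88 0 0 14; -1 -1 6.6 10.88 0 0 14; -1 -1 6.6 10.88 0 0 14"

```text
time_s: 4.4
eef_pos: [0.5558, 0.1152, 0.009]
eef_rot: [[-0.105, 0.994, 0.001], [0.994, 0.105, 0.0], [0.0, 0.001, -1.0]]
force: [0.5, -0.6, -0.1]
gripper_width: 1.0
grasp_force: 0.0
```

Emit:
play_rows --steps "1 0 0 0 0 0 0; 1 0 0 0 0 0 0; 1 0 0 0 0 0 0; 1 0 0 0 0 0 0; 1 0 0 0 0 0 0; 1 0 0 0 0 0 0; 1 0 0 0 0 0 0; 1 0 0 0 0 0 0; 1 0 0 0 0 0 0; 1 0 0 0 0 0 0; 1 0 0 -1 0 0 0; 1 0 0 -2 0 0 0; 1 0 0 -2 0 0 0" --force 30

```text
time_s: 5.48
eef_pos: [0.5577, 0.1156, 0.0618]
eef_rot: [[-0.105, 0.994, 0.006], [0.994, 0.105, 0.001], [0.001, 0.006, -1.0]]
force: [1.4, 0.1, 0.5]
gripper_width: 0.218
grasp_force: 29.4
```

```bash
python3 - <<'E'
from h import *
go(.662,-.2445,.058,-4)
c=cam('wrist');p,d=ctrl.camera('wrist');cv2.imwrite('pics/w2.png',p[:,:,::-1])
E
```

```text
-> [-14.76   2.64   0.16] [ 0.06 -0.01  1.67]
```

View pics/w2.png

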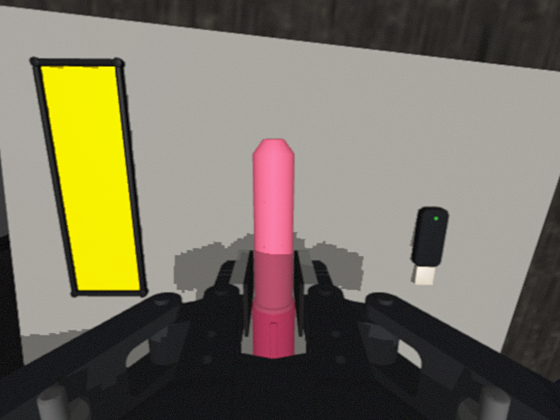

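The pen is squarely held (272,240) and the USB stick (430,235) is untouched.

Emit:
play_rows --steps "1 -14.76 2.64 0 0 0 1.67; 1 -14.76 2.64 0 0 0 1.67; 1 -14.76 2.64 0 0 0 1.67; 1 -14.76 2.64 0 0 0 1.67; 1 -14.76 2.64 0 0 0 1.67; 1 -14.76 2.64 0 0 0 1.67; 1 -14.76 2.64 0 0 0 1.67; 1 -14.76 2.64 0 0 0 1.67; 1 -14.76 2.64 0 0 0 1.67; 1 -14.76 2.64 0 0 0 1.67; 1 -14.76 2.64 0 0 0 1.67; 1 -14.76 2.64 0 0 0 1.67; 1 -14.76 2.64 0 0 0 1.67; 1 -14.76 2.64 0 0 0 1.67"

```text
time_s: 6.7
eef_pos: [0.6586, -0.2432, 0.0576]
eef_rot: [[0.068, 0.998, -0.001], [0.998, -0.068, 0.001], [0.001, -0.002, -1.0]]
force: [0.2, 1.0, 0.3]
gripper_width: 0.225
grasp_force: 29.5
```

```bash
python3 - <<'E'
from h import *
c=cam('top');p,d=ctrl.camera('top');cv2.imwrite('pics/t2.png',cv2.resize(p[90:300,330:480,::-1],None,fx=2.5,fy=2.5))
c=cam('wrist');p,d=ctrl.camera('wrist');cv2.imwrite('pics/w3.png',p[:,:,::-1])
find('pink_tray','wrist',c); go(.662,-.2445,.012,-4)
E
```

```text
pink_tray 0.98 [242.1, 114.2, 331.6, 340.0] ctr [ 0.6677 -0.2189] size 51 96 longdir 85.3
-> [-0.02  0.12  1.85] [-0.   -0.    0.02]
```

View pics/w3.png

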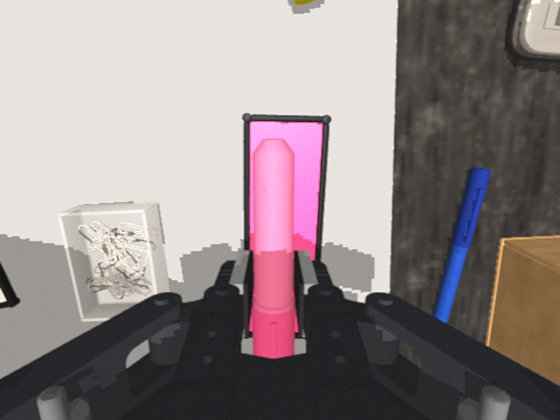

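The pen is above the pink tray. The tray's far rim corners are at about (247,118) and (327,118), so I'll use them to fix its centre.

```bash
python3 - <<'E'
from h import *
c=cam('wrist')
P=unproj([[247,118],[327,118],[247,240],[318,255]],.009,c);print(P)
u=P[0:2].mean(0);print('end',u,'ctr',u-.0725*np.array([np.cos(np.radians(86)),np.sin(np.radians(86))]))
print('pen tip',unproj([[274,139]],.065,c), 'pen sides',unproj([[253,200],[294,200]],.065,c))
E
```

```text
[[ 0.6493 -0.1726]
 [ 0.6946 -0.1757]
 [ 0.6427 -0.2458]
 [ 0.6868 -0.259 ]]
end [ 0.672  -0.1742] ctr [ 0.6669 -0.2465]
pen tip [[ 0.6639 -0.1833]] pen sides [[ 0.6532 -0.2081]
 [ 0.6707 -0.2093]]
```

Emit:
play_rows --steps "1 -0.08 0.22 0 0 0 0; 1 -0.08 0.22 0.6 0 0 0; 1 -0.08 0.22 1.2 0 0 0; 1 -0.08 0.22 1.6 0 0 0; 1 -0.08 0.22 1.82 0 0 0; 1 -0.08 0.22 1.82 0 0 0; 1 -0.08 0.22 1.82 0 0 0; -0.1 -0.08 0.22 1.82 0 0 0; -0.1 -0.08 0.22 1.82 0 0 0; -0.1 -0.08 0.22 1.82 0 0 0; -0.1 -0.08 0.22 1.82 0 0 0; -0.1 -0.08 0.22 1.82 0 0 0; -0.1 -0.08 0.22 1 0 0 0; -0.1 -0.08 0.22 0 0 0 0; -0.8 -0.08 0.22 -1 0 0 0; -1 -0.08 0.22 -2 0 0 0; -1 -0.08 0.22 -2 0 0 0"

```text
time_s: 8.27
eef_pos: [0.668, -0.2487, 0.1145]
eef_rot: [[0.07, 0.998, 0.009], [0.998, -0.07, -0.004], [-0.003, 0.01, -1.0]]
force: [1.3, -0.4, 0.1]
gripper_width: 0.95
grasp_force: 0.0
```

```bash
python3 - <<'E'
from h import *
c=cam('wrist');p,d=ctrl.camera('wrist');find('pink_highlighter','wrist',c)
c=cam('top');p,d=ctrl.camera('top');find('pink_highlighter','top',c);find('pink_tray','top',c)
go(.5600,-.2505,.110,-1.5)
E
```

```text
pink_highlighter 0.66 [251.0, 130.5, 282.7, 283.9] ctr [ 0.6648 -0.2475] size 21 121 longdir 86.3
pink_highlighter 0.69 [384.0, 157.4, 420.9, 168.1] ctr [ 0.665  -0.2339] size 17 92 longdir 85.7
pink_tray 0.82 [370.3, 152.2, 435.2, 174.2] ctr [ 0.6628 -0.242 ] size 51 145 longdir 85.7
-> [-0.43 -4.12 -0.13] [-0.03 -0.01 -0.42]
```

Emit:
play_rows --steps "-1 -0.43 -1.5 0 0 0 -0.42; -1 -0.43 -3 0 0 0 -0.42; -1 -0.43 -4.12 0 0 0 -0.42; -1 -0.43 -4.12 0 0 0 -0.42; -1 -0.43 -4.12 0.5 0 0 -0.42; -1 -0.43 -4.12 0.5 0 0 -0.42; -1 -0.43 -4.12 0.5 0 0 -0.42"

```text
time_s: 9.1
eef_pos: [0.5602, -0.2505, 0.0941]
eef_rot: [[0.026, 1.0, -0.003], [1.0, -0.026, 0.001], [0.001, -0.003, -1.0]]
force: [-0.1, 0.8, -0.6]
gripper_width: 1.004
grasp_force: 0.0
```

```bash
python3 - <<'E'
from h import *
c=cam('wrist');p,d=ctrl.camera('wrist');cv2.imwrite('pics/w4.png',p[:,:,::-1]);find('clip_box','wrist',c)
go(.5600,-.2505,.006,-1.5)
E
```

```text
clip_box 0.62 [239.4, 171.0, 314.3, 274.0] ctr [ 0.5619 -0.2526] size 51 75 longdir 88.5
-> [ 0.01 -0.05  3.57] [-0.01 -0.    0.01]
```

View pics/w4.png

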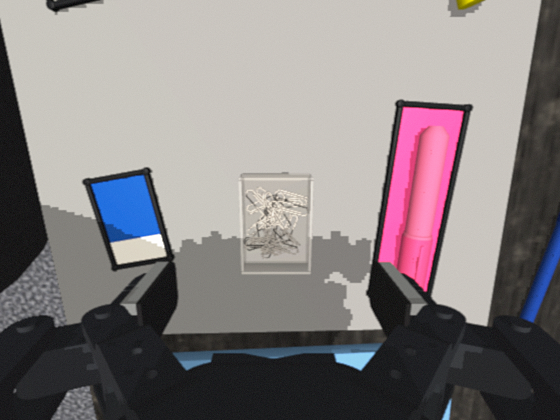

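The box (277,222) is centred between the fingers, and the pink pen lies inside its tray on the right.

Emit:
play_rows --steps "-1 -0.05 0.03 1 0 0 0; -1 -0.05 0.03 2 0 0 0; -1 -0.05 0.03 3 0 0 0; -1 -0.05 0.03 3.57 0 0 0; -1 -0.05 0.03 3.57 0 0 0; -1 -0.05 0.03 3.57 0 0 0; 1 -0.05 0.03 3.57 0 0 0; 1 -0.05 0.03 3.57 0 0 0; 1 -0.05 0.03 3.57 0 0 0; 1 -0.05 0.03 3.57 0 0 0; 1 -0.05 0.03 3.57 0 0 0; 1 -0.05 0.03 3.57 0 0 0; 1 -0.05 0.03 3.57 0 0 0; 1 -0.05 0.03 3.57 0 0 0; 1 -0.05 0.03 2.6 0 0 0; 1 -0.05 0.03 1.6 0 0 0; 1 -0.05 0.03 1.6 0 0 0; 1 -0.05 0.03 1.6 0 0 0" --force 30

```text
time_s: 10.7
eef_pos: [0.5633, -0.2529, 0.0574]
eef_rot: [[0.026, 1.0, 0.004], [1.0, -0.026, -0.002], [-0.002, 0.004, -1.0]]
force: [-0.3, -0.5, -0.3]
gripper_width: 0.579
grasp_force: 32.1
```

```bash
python3 - <<'E'
from h import *
go(.451,-.053,.056,9.6)
E
```

```text
-> [ 7.88 -4.7   0.03] [ 0.03  0.02 -1.85]
```

Emit:
play_rows --steps "1 2 -1.2 0 0 0 -0.5; 1 4 -2.4 0 0 0 -1; 1 6 -3.6 0 0 0 -1.5; 1 7.88 -4.7 0 0 0 -1.85; 1 7.88 -4.7 0 0 0 -1.85; 1 7.88 -4.7 0 0 0 -1.85; 1 7.88 -4.7 0 0 0 -1.85; 1 7.88 -4.7 0 0 0 -1.85; 1 7.88 -4.7 0 0 0 -1.85; 1 7.88 -4.7 0 0 0 -1.85"

```text
time_s: 11.53
eef_pos: [0.4505, -0.0531, 0.0554]
eef_rot: [[-0.166, 0.986, 0.001], [0.986, 0.166, -0.0], [-0.001, 0.001, -1.0]]
force: [-0.9, 0.3, -0.6]
gripper_width: 0.575
grasp_force: 32.0
```

```bash
python3 - <<'E'
from h import *
c=cam('wrist');p,d=ctrl.camera('wrist');cv2.imwrite('pics/w5.png',p[:,:,::-1]);find('clip_tray','wrist',c)
go(.451,-.053,.0095,9.6)
E
```

```text
clip_tray 0.65 [205.5, 150.6, 346.8, 251.6] ctr [ 0.4494 -0.0334] size 62 81 longdir 10.0
-> [0.   0.03 1.84] [ 0.    0.   -0.01]
```

View pics/w5.png

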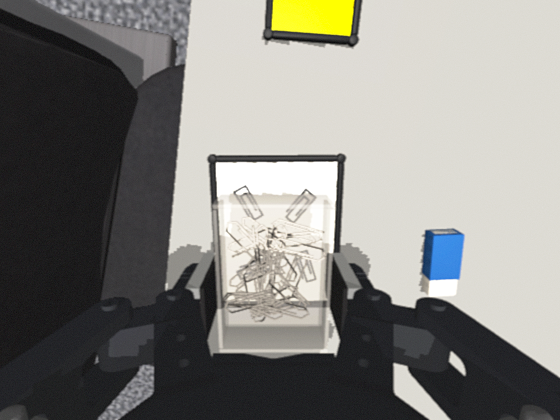

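The box hangs over the clip tray, with the rim's far corners at (212,158) and (342,158). The eraser is at (444,262).

```bash
python3 - <<'E'
from h import *
c=cam('wrist')
e=unproj([[212,158],[342,158]],.009,c).mean(0);d=np.array([np.cos(np.radians(99.6)),np.sin(np.radians(99.6))])
print('tray',e-.049*d)
t=unproj([[219,198],[330,195]],.0723,c).mean(0);print('box',t-.035*d)
E
```

```text
tray [ 0.4528 -0.0538]
box [ 0.4504 -0.0494]
```

Emit:
play_rows --steps "1 -0.17 0.05 0 0 0 0; 1 -0.17 0.05 0.6 0 0 0; 1 -0.17 0.05 1.2 0 0 0; 1 -0.17 0.05 1.6 0 0 0; 1 -0.17 0.05 1.84 0 0 0; 1 -0.17 0.05 1.84 0 0 0; 1 -0.17 0.05 1.84 0 0 0; -0.6 -0.17 0.05 1.84 0 0 0; -0.6 -0.17 0.05 1.84 0 0 0; -0.6 -0.17 0.05 1.84 0 0 0; -0.6 -0.17 0.05 1.84 0 0 0; -0.6 -0.17 0.05 1.84 0 0 0; -0.8 -0.17 0.05 1 0 0 0; -1 -0.17 0.05 0 0 0 0; -1 -0.17 0.05 -1 0 0 0; -1 -0.17 0.05 -2.5 0 0 0; -1 -0.17 0.05 -2.5 0 0 0; -1 -0.17 0.05 -2.5 0 0 0"

```text
time_s: 13.13
eef_pos: [0.4536, -0.0565, 0.1202]
eef_rot: [[-0.167, 0.986, 0.006], [0.986, 0.167, -0.001], [-0.002, 0.005, -1.0]]
force: [-0.3, 0.2, -0.5]
gripper_width: 1.0
grasp_force: 0.0
```

```bash
python3 - <<'E'
from h import *
c=cam('wrist');p,d=ctrl.camera('wrist');cv2.imwrite('pics/w6.png',p[:,:,::-1]);find('clip_box','wrist',c);find('clip_tray','wrist',c);find('eraser','wrist',c);
go(.5565,-.053,.090,15)
E
```

```text
clip_box 0.61 [237.2, 163.7, 306.2, 256.7] ctr [ 0.4525 -0.0573] size 52 75 longdir 99.5
clip_tray 0.7 [221.7, 141.3, 327.2, 260.6] ctr [ 0.453  -0.0532] size 81 100 longdir 100.2
eraser 0.69 [382.0, 200.9, 414.5, 250.2] ctr [ 0.5565 -0.0519] size 23 44 longdir 102.2
-> [-0.59  4.22  1.06] [-0.03 -0.01 -0.9 ]
```

View pics/w6.png

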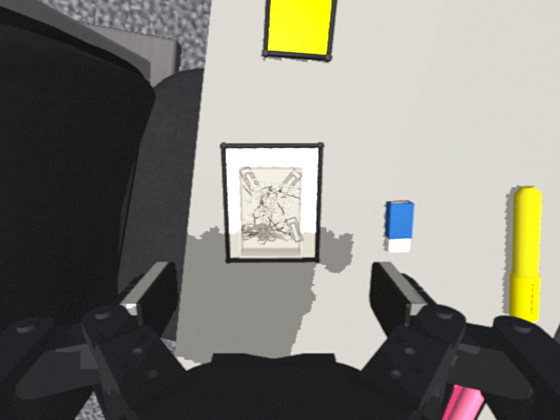

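The box sits inside its tray, and the eraser (399,226) is almost square to the tool.

Emit:
play_rows --steps "-0.3 -0.2 1.5 0 0 0 -0.1; -0.3 -0.4 3 0 0 0 -0.25; -0.3 -0.53 4.1 0 0 0 -0.25; -0.3 -0.53 4.1 0 0 0 -0.25; -0.3 -0.53 4.1 1 0 0 -0.25; -0.3 -0.53 4.1 2 0 0 -0.25; -0.3 -0.53 4.1 3 0 0 -0.25; -0.3 -0.53 4.1 4 0 0 -0.25; -0.3 -0.53 4.1 4.53 0 0 -0.25; -0.3 -0.53 4.1 4.53 0 0 -0.25; -0.3 -0.53 4.1 4.53 0 0 -0.25; 1 -0.53 4.1 4.53 0 0 -0.25; 1 -0.53 4.1 4.53 0 0 -0.25; 1 -0.53 4.1 4.53 0 0 -0.25; 1 -0.53 4.1 4.53 0 0 -0.25; 1 -0.53 4.1 4.53 0 0 -0.25; 1 -0.53 4.1 4.53 0 0 -0.25; 1 -0.53 4.1 4.53 0 0 -0.25" --force 30

```text
time_s: 14.83
eef_pos: [0.5555, -0.0523, 0.0059]
eef_rot: [[-0.193, 0.981, 0.002], [0.981, 0.193, -0.0], [-0.001, 0.002, -1.0]]
force: [-0.9, -0.1, 6.6]
gripper_width: 0.21
grasp_force: 31.3
```

Emit:
play_rows --steps "1 0 0 -1 0 0 0; 1 0 0 -2 0 0 0; 1 0 0 -3 0 0 0; 1 0 0 -3 0 0 0; 1 0 0 -3 0 0 0"

```text
time_s: 15.25
eef_pos: [0.5561, -0.0523, 0.0814]
eef_rot: [[-0.193, 0.981, 0.004], [0.981, 0.193, -0.0], [-0.001, 0.004, -1.0]]
force: [0.3, -0.2, -0.1]
gripper_width: 0.207
grasp_force: 30.6
```

```bash
python3 - <<'E'
from h import *
go(.4515,-.2486,.056,8.7)
E
```

```text
-> [-6.9  -5.62  1.  ] [0.04 0.01 0.4 ]
```

Emit:
play_rows --steps "1 -1.4 -1.1 0 0 0 0; 1 -2.8 -2.2 0 0 0 0.2; 1 -4.2 -3.4 0 0 0 0.4; 1 -5.6 -4.5 0.5 0 0 0.4; 1 -6.9 -5.62 1 0 0 0.4; 1 -6.9 -5.62 1 0 0 0.4; 1 -6.9 -5.62 1 0 0 0.4; 1 -6.9 -5.62 1 0 0 0.4; 1 -6.9 -5.62 1 0 0 0.4; 1 -6.9 -5.62 1 0 0 0.4"

```text
time_s: 16.08
eef_pos: [0.4507, -0.2475, 0.0547]
eef_rot: [[-0.153, 0.988, 0.0], [0.988, 0.153, 0.0], [0.0, 0.0, -1.0]]
force: [-0.1, -0.5, -0.8]
gripper_width: 0.205
grasp_force: 30.6
```

```bash
python3 - <<'E'
from h import *
c=cam('wrist');p,d=ctrl.camera('wrist');cv2.imwrite('pics/w7.png',p[:,:,::-1])
go(.4515,-.2486,.0097,8.7)
E
```

```text
-> [-0.05  0.02  1.81] [ 0.   -0.    0.02]
```

View pics/w7.png

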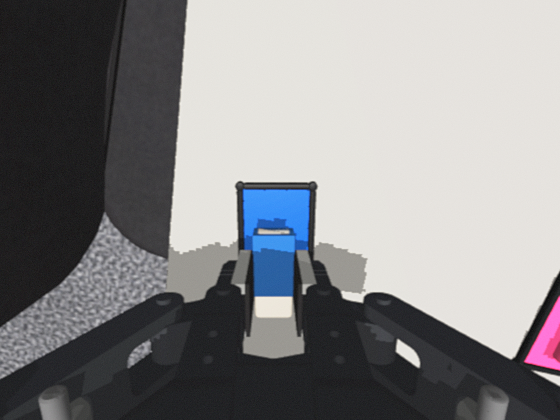

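```bash
python3 - <<'E'
from h import *
c=cam('wrist');d=np.array([np.cos(np.radians(98.7)),np.sin(np.radians(98.7))])
print('tray',unproj([[240,185],[313,185]],.009,c).mean(0)-.034*d)
print('eraser',unproj([[253,235],[295,235]],.064,c).mean(0)-.021*d)
E
```

```text
tray [ 0.453  -0.2489]
eraser [ 0.4515 -0.2484]
```

The eraser is held straight at (273,270) over the blue tray, aligned within 2 mm. I'll lower it and release.

Emit:
play_rows --steps "1 0 0.06 0.6 0 0 0; 1 0 0.06 1.2 0 0 0; 1 0 0.06 1.6 0 0 0; 1 0 0.06 1.81 0 0 0; 1 0 0.06 1.81 0 0 0; 1 0 0.06 1.81 0 0 0; 0.25 0 0.06 1.81 0 0 0; 0.25 0 0.06 1.81 0 0 0; 0.25 0 0.06 1.81 0 0 0; 0.25 0 0.06 1.81 0 0 0; 0.25 0 0.06 1 0 0 0; 0.1 0 0.06 0 0 0 0; -0.5 0 0.06 -1 0 0 0; -1 0 0.06 -2.5 0 0 0; -1 0 0.06 -3 0 0 0; -1 0 0.06 -3 0 0 0; -1 0 0.06 -3 0 0 0"

```text
time_s: 17.55
eef_pos: [0.4522, -0.2487, 0.1307]
eef_rot: [[-0.151, 0.988, 0.002], [0.988, 0.151, -0.001], [-0.002, 0.002, -1.0]]
force: [-0.4, 0.1, -0.3]
gripper_width: 1.001
grasp_force: 0.0
```

```bash
python3 - <<'E'
from h import *
c=cam('wrist');p,d=ctrl.camera('wrist');cv2.imwrite('pics/w8.png',p[:,:,::-1]);find('eraser','wrist',c);find('blue_tray','wrist',c);find('yellow_highlighter','wrist',c)
go(.6655,-.0587,.10,20.2)
E
```

```text
eraser 0.58 [259.2, 184.3, 285.8, 233.2] ctr [ 0.4522 -0.2491] size 20 43 longdir 98.7
blue_tray 0.87 [247.0, 165.9, 301.9, 248.5] ctr [ 0.4529 -0.25  ] size 48 73 longdir 98.6
-> [6.17 9.65 1.12] [-0.02 -0.02 -1.91]
```

View pics/w8.png

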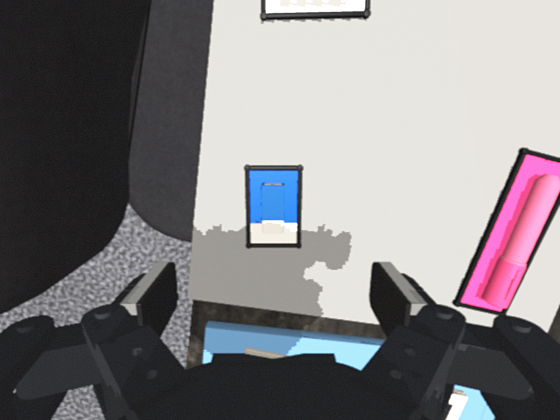

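The eraser lies in its tray (272,209). Yellow pen next.

Emit:
play_rows --steps "-1 0.9 1.4 0 0 0 -0.4; -1 1.8 2.8 0 0 0 -0.8; -1 2.6 4.1 0 0 0 -1.2; -1 3.5 5.5 0 0 0 -1.6; -1 4.4 6.9 0 0 0 -1.91; -1 5.3 8.3 0.5 0 0 -1.91; -1 6.17 9.65 1.12 0 0 -1.91; -1 6.17 9.65 1.12 0 0 -1.91; -1 6.17 9.65 1.12 0 0 -1.91; -1 6.17 9.65 1.12 0 0 -1.91; -1 6.17 9.65 1.12 0 0 -1.91; -1 6.17 9.65 1.12 0 0 -1.91"

```text
time_s: 18.75
eef_pos: [0.6657, -0.0606, 0.1023]
eef_rot: [[-0.343, 0.939, -0.0], [0.939, 0.343, -0.0], [-0.0, -0.0, -1.0]]
force: [-0.5, -0.1, 1.2]
gripper_width: 1.002
grasp_force: 0.0
```

```bash
python3 - <<'E'
from h import *
c=cam('wrist');p,d=ctrl.camera('wrist');find('yellow_highlighter','wrist',c)
go(.6655,-.0587,.008,20.2)
E
```

```text
yellow_highlighter 0.55 [264.9, 136.2, 295.7, 298.2] ctr [ 0.6702 -0.0597] size 22 120 longdir 108.6
yellow_highlighter 0.29 [0.0, 55.4, 30.1, 166.0] ctr [ 0.4758 -0.0539] size 19 73 longdir 97.6
-> [0.08 0.   3.79] [ 0.01  0.   -0.02]
```

Emit:
play_rows --steps "-1 0.05 0.08 1 0 0 0.12; -1 0.05 0.08 2 0 0 0.12; -1 0.05 0.08 3 0 0 0.12; -1 0.05 0.08 3.79 0 0 0.12; -1 0.05 0.08 3.79 0 0 0.12; -1 0.05 0.08 3.79 0 0 0.12; 1 0.05 0.08 3.79 0 0 0.12; 1 0.05 0.08 3.79 0 0 0.12; 1 0.05 0.08 3.79 0 0 0.12; 1 0.05 0.08 3.79 0 0 0.12; 1 0.05 0.08 3.79 0 0 0.12; 1 0.05 0.08 3.79 0 0 0.12; 1 0.05 0.08 3.79 0 0 0.12; 1 0.05 0.08 3.79 0 0 0.12; 1 0.05 0.08 3.79 0 0 0.12; 1 0.05 0.08 2.6 0 0 0.12; 1 0.05 0.08 1.4 0 0 0.12; 1 0.05 0.08 1.4 0 0 0.12; 1 0.05 0.08 1.4 0 0 0.12" --force 30

```text
time_s: 20.43
eef_pos: [0.6698, -0.0575, 0.0687]
eef_rot: [[-0.333, 0.943, 0.004], [0.943, 0.333, -0.0], [-0.002, 0.004, -1.0]]
force: [0.3, -0.4, -0.6]
gripper_width: 0.227
grasp_force: 29.5
```

```bash
python3 - <<'E'
from h import *
go(.4435,.1325,.058,6)
E
```

```text
-> [10.18 -6.    0.39] [0.04 0.01 2.24]
```

Emit:
play_rows --steps "1 1.4 -0.8 0 0 0 0.5; 1 2.8 -1.6 0 0 0 1; 1 4.2 -2.5 0 0 0 1.5; 1 5.6 -3.3 0 0 0 2; 1 7 -4.1 0 0 0 2.24; 1 8.5 -5 0 0 0 2.24; 1 10.18 -6 0.39 0 0 2.24; 1 10.18 -6 0.39 0 0 2.24; 1 10.18 -6 0.39 0 0 2.24; 1 10.18 -6 0.39 0 0 2.24; 1 10.18 -6 0.39 0 0 2.24; 1 10.18 -6 0.39 0 0 2.24"

```text
time_s: 21.43
eef_pos: [0.4435, 0.1321, 0.057]
eef_rot: [[-0.103, 0.995, 0.001], [0.995, 0.103, -0.0], [-0.0, 0.001, -1.0]]
force: [-0.6, -0.5, 0.8]
gripper_width: 0.221
grasp_force: 29.5
```

```bash
python3 - <<'E'
from h import *
c=cam('wrist');p,d=ctrl.camera('wrist');cv2.imwrite('pics/w9.png',p[:,:,::-1])
go(.4435,.1325,.0115,6)
E
```

```text
-> [0.02 0.01 1.82] [ 0.01  0.   -0.01]
```

View pics/w9.png

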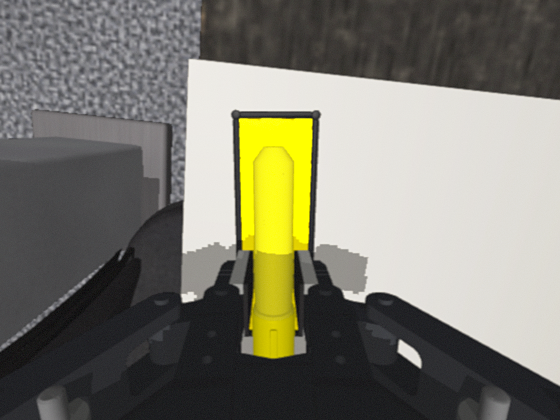

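```bash
python3 - <<'E'
from h import *
c=cam('wrist');d=np.array([np.cos(np.radians(96)),np.sin(np.radians(96))])
print('tray',unproj([[236,114],[317,114]],.009,c).mean(0)-.074*d)
print('pen',unproj([[273,147]],.065,c)[0]-.059*d)
E
```

```text
tray [0.4456 0.1306]
pen [0.4437 0.1305]
```

The yellow pen is over its tray, and its centre is 2 mm off in x. I'll correct that and lower it.

Emit:
play_rows --steps "1 0.02 0.07 0.6 0 0 0; 1 0.02 0.07 1.2 0 0 0; 1 0.02 0.07 1.6 0 0 0; 1 0.02 0.07 1.8 0 0 0; 1 0.02 0.07 1.8 0 0 0; 1 0.02 0.07 1.8 0 0 0; 0 0.02 0.07 1.8 0 0 0; 0 0.02 0.07 1.8 0 0 0; 0 0.02 0.07 1.8 0 0 0; 0 0.02 0.07 1.8 0 0 0; 0 0.02 0.07 1 0 0 0; 0 0.02 0.07 0 0 0 0; -1 0.02 0.07 -2 0 0 0; -1 0.02 0.07 -4 0 0 0; -1 0.02 0.07 -5 0 0 0; -1 0.02 0.07 -5 0 0 0; -1 0.02 0.07 -5 0 0 0"

```text
time_s: 22.9
eef_pos: [0.4458, 0.134, 0.1851]
eef_rot: [[-0.105, 0.994, 0.007], [0.994, 0.105, 0.002], [0.001, 0.007, -1.0]]
force: [-0.1, 0.1, -1.5]
gripper_width: 1.0
grasp_force: 0.0
```

```bash
python3 - <<'E'
from h import *
c=cam('wrist');p,d=ctrl.camera('wrist');find('yellow_highlighter','wrist',c,1);find('yellow_tray','wrist',c,1)
go(.45,.08,.40,67)
E
```

```text
yellow_highlighter 0.97 [260.9, 133.9, 283.1, 261.7] ctr [0.4453 0.1303] size 20 120 longdir 95.4
yellow_tray 0.59 [246.3, 118.7, 297.6, 264.6] ctr [0.4445 0.1326] size 50 149 longdir 95.8
-> [-2.14  0.06 -8.76] [ -0.02  -0.01 -10.16]
```

Emit:
play_rows --steps "-1 -4 1 -5 0 0 -12; -1 -4 1 -5 0 0 -12; -1 -4 1 -5 0 0 -12; -1 -4 1 -5 0 0 -12; -1 -4 1 -5 0 0 -12; -1 -4 1 -5 0 0 -12; -1 -4 1 -5 0 0 -12; -1 -4 1 -5 0 0 -12; -1 -4 1 -5 0 0 -12; -1 -4 1 -5 0 0 -12; -1 -4 1 -5 0 0 -12; -1 -4 1 -5 0 0 -12; -1 -4 1 -5 0 0 -12; -1 -4 1 -5 0 0 -12"

```text
time_s: 24.22
eef_pos: [0.4786, 0.0364, 0.3064]
eef_rot: [[-0.978, 0.209, -0.001], [0.209, 0.978, -0.0], [0.001, -0.0, -1.0]]
force: [0.4, -0.1, 0.4]
gripper_width: 0.997
grasp_force: 0.0
```

```bash
python3 - <<'E'
from h import *
c=cam('wrist');p,d=ctrl.camera('wrist');cv2.imwrite('pics/w10.png',p[:,:,::-1])
for q in list(H)[:-1]: find(q,'wrist',c,1)
E
```

```text
yellow_highlighter 0.65 [294.6, 118.1, 381.7, 160.9] ctr [0.444  0.1313] size 20 118 longdir 96.1
eraser 0.75 [49.4, 189.7, 90.3, 212.0] ctr [ 0.4513 -0.2474] size 19 48 longdir 98.8
clip_box 0.86 [170.1, 148.2, 231.3, 197.3] ctr [ 0.4519 -0.0565] size 50 74 longdir 98.7
pink_tray 0.6 [73.6, 319.8, 172.0, 342.9] ctr [ 0.6806 -0.1787] size 18 27 longdir 168.0
yellow_tray 0.58 [284.0, 103.5, 395.4, 169.7] ctr [0.4449 0.1327] size 53 149 longdir 96.4
blue_tray 0.78 [42.2, 174.6, 103.3, 222.7] ctr [ 0.4514 -0.2484] size 47 74 longdir 98.6
clip_tray 0.93 [161.9, 130.6, 251.5, 209.4] ctr [ 0.4522 -0.0527] size 82 102 longdir 99.4
usb_stick 0.74 [329.4, 275.2, 369.6, 288.5] ctr [0.6575 0.1159] size 21 51 longdir 93.6
```

View pics/w10.png

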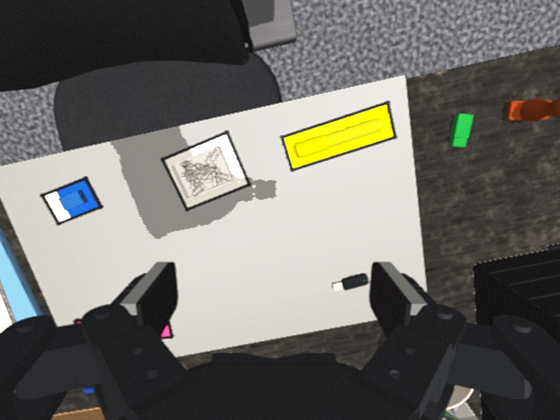

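The yellow pen (338,138), clip box (205,172) and eraser (70,199) are all within 4 mm of their tray centres. The fingers hide the pink tray here, but I measured that pen in place earlier. The USB stick and stamp haven't moved.

```bash
python3 -c "
from workcell import ctrl
print(ctrl.job_done())"
```

```text
the job is handed in; nothing more can be done
None
```

The job is handed in at about 24 s: both highlighters, the eraser and the clip box each measured within about 4 mm of their tray's centre and lined up with it, and the USB stick and stamp were left untouched (the hand-in gave no verdict).

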